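Wind the desk timer past sixty and set it to 25 minutes

TASK

Set the round desk timer for a 25-minute work session the way a clockwork timer needs it: first wind its key clockwise until the pointer is clearly past the 60 mark, then turn it back down so that the pointer rests on 25 minutes, and let go. Leave the timer itself where it stands, not shoved along or spun round on the desk, and do not disturb the other things on the desk.

Things in the scene. Friction and masses are not known exactly. Their poses are not given: they have to be found in the camera images.
- timer: Loose round desk timer: dark steel case, 116 mm diameter, 42 mm high, about 0.9 kg, held on the desk by its weight alone, so it slides or spins if the key is pushed sideways or forced against a stop. Origin: centre of underside, z up. On top: a pale fixed ring (radius 41 to 54 mm) with 13 black ticks, an aluminium dial within it and a brass key in the middle, in all 80 mm high.
- dial (a joint): Angle of the dial, a disc of 82 mm diameter, its top 47 mm above the desk, with a thin black pointer line (21 to 41 mm from the axis). 0 = pointer at 0 minutes; grows clockwise from above, 0.0785 rad a minute: 25 min = 1.963, 60 min = 4.712. Stops at 0 and 5.06. Stays where left (friction 0.08 N m). Pointer direction in the timer's frame: +135 deg (from +x towards +y) minus this.
- key_grip (a point): On the timer's axis, 69 mm above the desk: where to grip the key, an upright brass bar 40 long, 12 thick, from 50 to 79 mm above the desk. x: along the bar towards the pointer, y: across it, z up. The key is loose on the dial, 0.12 rad either way of the pointer line, before it takes the dial along: the dial lags, more so on reversal. A full wind needs several grasps.
- pointer_tip (a point): Outer end of the pointer line on the dial, 41 mm from the axis, 48 mm above the desk.
- zero_mark (a point): Outer end of the 0 tick on the ring, 53 mm from the axis, 43 mm above the desk, at +135 deg in the timer's frame. Seen from above the ticks run clockwise from it, one every 5 minutes, 22.5 deg apart, no numerals; those at 0, 15, 30, 45 and 60 are longer and broader. 30 lies at the timer's +x; 25 is the thin tick just before it.
- top_mark (a point): Outer end of the broad tick at 60 minutes, the top mark, 53 mm from the axis, 43 mm above the desk, at -135 deg in the timer's frame, 270 deg clockwise from 0. The 90 deg gap without ticks between 60 and 0 is centred on the timer's -x side.
- paperweight: Bystander: marble dome, 66 mm across, 36 mm high, loose, 0.4 kg. Origin: centre of underside.
- inkwell: Bystander: low dark round inkwell, 72 mm across, 40 mm high with its small brass cap, loose. Origin: centre of underside.
- stapler: Bystander: black stapler 150 x 36 x 50 mm, loose, long along x. Origin: centre of underside.
- notebook: Bystander: closed notebook 155 x 215 x 18 mm, loose. Origin: centre of underside.
- pen: Bystander: black pen 130 x 10 x 12 mm lying on the notebook, long along x. Origin: centre of underside.
- mug: Bystander: white mug, 80 mm across, 95 mm high, handle at its +y. Origin: centre of underside.
Things that resemble listed ones, but are neither listed nor needed, are in the scene too. Leave any blue or purple look-alike of the timer alone.

How it is judged:
On the way:
1. the pointer has been wound clearly past the 60 mark (by more than half a minute) (value of joint dial above 4.752 rad), for 0.05 s.
At the end, for the whole second after the job is handed in: The pointer, after having been past 60, rests on 25 minutes within 1.5 minutes (0.118 rad); the timer stands upright, its centre and its 0 mark each within 25 mm of where they began; the six other things are each within 30 mm of where they began (value of joint dial between 1.8457 and 2.0813 rad and velocity of joint dial between -0.05 and 0.05 rad/s and angle between timer's own z axis and vertical below 0.05 rad and distance of each of timer, zero_mark from where it was at the start of the episode below 0.025 m and distance of each of paperweight, inkwell, stapler, notebook, pen, mug from where it was at the start of the episode below 0.03 m); the robot touches nothing.
It fails at once if the timer is shoved, spun or lifted: its centre or its 0 mark more than 30 mm from where it was (distance of any of timer, zero_mark from where it was at the start of the episode above 0.03 m).
It fails at once if a bystander is moved by more than 40 mm (distance of any of paperweight, inkwell, stapler, notebook, pen, mug from where it was at the start of the episode above 0.04 m).
It also fails if it takes over 69 s, if anything falls off the work surface, if the arm or the gripper's body presses on something with over 40 N, if the wrist force passes 120 N, or if a joint passes its speed limit or range.

ROBOT

A 6-joint arm with a two-finger parallel gripper is mounted at the origin on the work surface. World frame = base frame: x ahead of the robot, y to its left, z up, the work surface at z = 0. Lengths are in m, angles in rad, forces in N, time in s.
With the tool pointing down it reaches from about 0.275 to 0.75 m from the base axis. Payload 10.2 kg.
Tool frame: the origin (TCP) lies at the centre of the arm's flange, where the gripper is bolted on; the fingertips stand 166 mm ahead of it and the grasp point (between the pads) lies 147 mm ahead of it; z points along the fingers, y is the line along which they close (so a half turn about z gives the same grasp; the last joint's range is limited). The gripper opens to 88 mm and grips with 3 to 60 N. Pads are 18 mm wide; open, the fingers measure 123 mm over their backs; the gripper's body (75 mm by 187 mm) begins 45 mm behind the grasp point.
Start: joints at [-1.481, 0.313, 1.498, -0, 1.331, -0.223], TCP at [0.162, -0.5, 0.405] pointing down, gripper open.
Joint ranges: [-2.94, 2.94], [-0.97, 2.17], [0.19, 2.56], [-1.23, 4.37], [0.02, 3.11], [-2.88, 2.88]. Speed limits (rad/s): [2.39, 2.39, 3.01, 3.14, 3.14, 3.14].

INTERFACE

Orientations are given as a 3x3 rotation matrix whose columns are the frame's x, y, z axes.
In Python, from rig import get_state, vision, r, models gives the robot as it stands.
- The arm moves only by the tool step_arm, never from a script. Its arguments are lists of equal length, an entry for each row: "travel": the shift along the tool's x, y, z in units of 50 cm (1.0 is 50 cm), a list of three; "twist": the turn about the tool's z in units of 0.12 rad (1.0 is 0.12 rad); "fingers": the opening, from 0 (shut) to 1 (fully open). In form: {"travel": [[x, y, z], ...], "twist": [twist, ...], "fingers": [fingers, ...]}. A call has exactly 8 rows; each row shifts and turns the commanded pose from where the row before left it, along the tool's axes as they then stand; what a row does not reach is not made up. A row lasts 1/12 s, in which the tool goes at most 41.7 mm and 7.16 degrees, less where a joint would pass 70% of its speed; a pose out of reach is approached as far as the arm can. A call with a number of a shift or a turn outside -1 to 1 is refused whole. A call with a gripper value outside its range is refused whole. The fingers move at their own pace and stop on an object; "grip_force" is the grip in N (left out, the last holds). Time passes only in rows, so rows that do not move let the fingers close, or fill a call up. It gives the time, the measured TCP pose, the force, the opening and the grip force at its end, in the units of the state.
- get_state(): the state, without advancing time (a new reading comes with each control period).
- vision.read_camera(name): name is "scene" or "top"; returns the picture (420x560x3 uint8, blue, green, red); there is no depth.
- vision.get_calibration(name): a dict with "K" (3x3 intrinsics, pixels), "camera_from_world" (4x4, takes a point from world to camera coordinates). Camera axes: x right, y down, z forward; pixel columns grow to the right and rows downward; lengths in m; the calibration is good to about 2 mm. A picture is of the moment at which its call begins. get_calibration takes no time and is no camera call.
- r.job_done(): hands the job in; it is judged then, once.
Trained networks look in the newest picture that a camera, given by its name, has taken for a name from the list of things; names that differ only in an ending like _2 or _b are one class to them, and where a whole thing is asked for, a point or a joint stands for the part that bears it (a point fixed in the world has none). Each returns a list of dicts, best first, with "score" (0 to 1); they miss things now and then, are a little off and sometimes report something else, mostly with a low value. They report only what shows in the picture. A call takes as long as a camera call. They do not tell look-alikes from the thing itself.
- models.trace(camera, target): "mask" (420x560 bool, what is visible of it).
- models.place_of(camera, target): "point" ([x, y, z] in m, in world coordinates, good to about 4 mm: a listed point, or the origin of a listed thing).
The state is a dict: "t": time; "q": joint angles; "joint_vel": joint speeds; "tau": joint torques, N m; "position": TCP position; "tcp_rot": TCP orientation; "wrist_force": force on the tool from outside, world axes, zero at the start; "ft_torque": the same for the moment, N m; "finger_gap": finger opening in m; "grasp_force": force on a finger pad.
Only numpy, scipy, OpenCV 4.12 (cv2) and the standard library are available. Lean on these libraries where they do the work, as an engineer would, in place of code of your own. Each camera call takes 0.05 s, during which the arm holds its last target. There are 200 camera calls.

## Working session

There is one attempt and no reset: what is moved stays moved. The work goes in short steps, Python scripts to look and compute and a tool call to move; the robot and the scene stay as the last step left them, time stands still between calls to the robot, and variables do not carry over. Pictures are saved under pics/ and viewed, at most 10 in all, crops included, and the job is handed in when it is done.

Besides the shell and the picture viewer there is one more tool, called after "Call:" in YAML: its name, and indented under it one key for each argument. step_arm: Moves the arm, as the interface text tells. Shifts and turns lie within -1 to 1; 1 stands for 50 cm of shift or 0.12 rad of turn. Its arguments: {"type":"object","properties":{"travel":{"type":"array"},"twist":{"type":"array"},"fingers":{"type":"array"},"grip_force":{"type":"number"}},"required":["travel","twist","fingers"]}

```bash
mkdir -p pics; cat > h.py <<'E'
import numpy as np, cv2
from rig import get_state, vision, r, models
def px(cam,p):
    c=vision.get_calibration(cam);T=np.array(c["camera_from_world"]);q=T[:3,:3]@np.array(p)+T[:3,3];u=np.array(c["K"])@q;return (u[:2]/u[2])
def onz(cam,uv,z):
    c=vision.get_calibration(cam);T=np.array(c["camera_from_world"]);R=T[:3,:3];o=-R.T@T[:3,3];d=R.T@np.linalg.inv(np.array(c["K"]))@np.array([uv[0],uv[1],1.]);return o+d*(z-o[2])/d[2]
E
python3 - <<'E'
from h import *
a=vision.read_camera("top");b=vision.read_camera("scene")
cv2.imwrite("pics/top.png",a);cv2.imwrite("pics/scene.png",b)
for cam in("top","scene"):
  for n in["timer","key_grip","pointer_tip","zero_mark","top_mark"]:
    print(cam,n,[(round(d["score"],2),np.round(d["point"],3).tolist(),px(cam,d["point"]).round().tolist()) for d in models.place_of(cam,n)[:4]])
for n in["paperweight","inkwell","stapler","notebook","mug"]:
    print(n,[(round(d["score"],2),np.round(d["point"],3).tolist()) for d in models.place_of("top",n)[:2]])
s=get_state();print(s)
E
```

```text
top timer [(0.94, [0.529, 0.207, 0.003], [216.0, 209.0]), (0.87, [0.307, 0.379, -0.0], [141.0, 304.0]), (0.84, [0.372, 0.171, -0.003], [231.0, 275.0]), (0.71, [0.494, 0.379, 0.0], [144.0, 224.0])]
top key_grip [(0.75, [0.303, 0.383, 0.072], [128.0, 309.0]), (0.59, [0.531, 0.208, 0.071], [211.0, 204.0]), (0.58, [0.497, 0.388, 0.071], [130.0, 219.0]), (0.48, [0.362, 0.002, 0.069], [304.0, 280.0])]
top pointer_tip [(0.93, [0.402, 0.193, 0.052], [218.0, 262.0]), (0.93, [0.457, 0.401, 0.048], [127.0, 238.0]), (0.85, [0.321, 0.417, 0.048], [117.0, 299.0]), (0.63, [0.326, 0.026, 0.049], [293.0, 295.0])]
top zero_mark [(0.97, [0.497, 0.248, 0.044], [195.0, 220.0]), (0.91, [0.316, 0.033, 0.042], [290.0, 300.0]), (0.8, [0.325, 0.43, 0.045], [111.0, 297.0]), (0.64, [0.449, 0.411, 0.045], [122.0, 242.0])]
top top_mark [(0.95, [0.26, 0.408, 0.04], [121.0, 327.0]), (0.93, [0.334, -0.042, 0.045], [323.0, 291.0]), (0.78, [0.49, 0.176, 0.042], [227.0, 223.0]), (0.67, [0.474, 0.334, 0.041], [157.0, 231.0])]
scene timer [(0.71, [0.53, 0.209, -0.0], [351.0, 247.0]), (0.71, [0.36, 0.002, -0.002], [298.0,
[... 1238 characters left out ...]
23409829e-01]), 'joint_vel': array([ 5.11040651e-04,  7.53855893e-04, -7.10263614e-05,  1.05034013e-03,
       -5.01736516e-04, -1.21299237e-03]), 'tau': array([-1.65704400e-04, -4.02098894e+01, -2.52416325e+01,  6.94666011e-02,
        3.19492165e-02, -1.73132906e-05]), 'position': array([ 0.16154755, -0.49953555,  0.4047016 ]), 'tcp_rot': array([[ 9.51475014e-01,  3.07726008e-01,  3.04465304e-05],
       [ 3.07726006e-01, -9.51475014e-01,  5.68467169e-05],
       [ 4.64623262e-05, -4.47190416e-05, -9.99999998e-01]]), 'wrist_force': array([-0.1474208 , -0.06030538, -0.3434808 ]), 'ft_torque': array([0.00555367, 0.06000858, 0.00187949]), 'grasp_force': 0.0, 'finger_gap': 0.08834539295907126}
```

View pics/top.png

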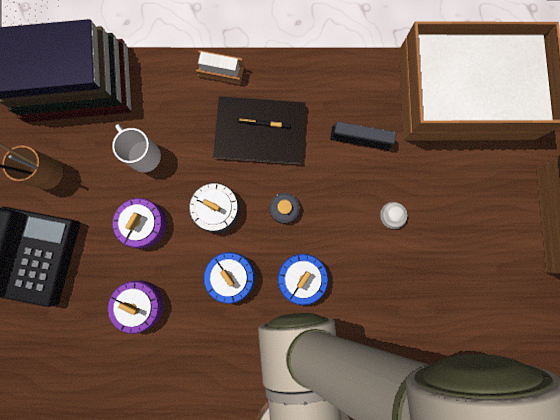

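View pics/scene.png

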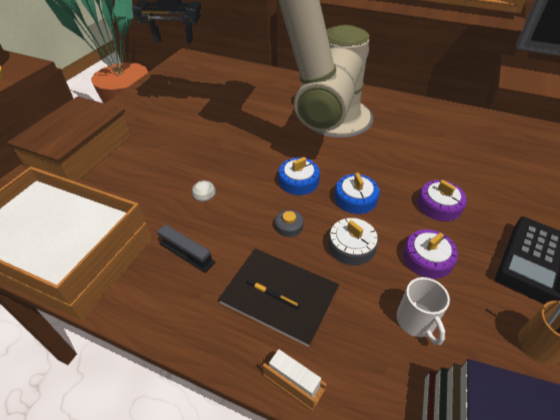

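Candidates are the pale-ring timer at top (214,207), blue look-alikes at (229,278) and (302,280), and purple ones at (137,223) and (135,307). I choose the pale-ring, dark-case one at (214,207), which is (351,240) in scene.

```bash
python3 - <<'E'
from h import *
a=cv2.imread("pics/top.png");b=cv2.imread("pics/scene.png")
A=cv2.resize(a[175:240,180:250],(390,362),interpolation=cv2.INTER_CUBIC)
B=cv2.resize(b[205:270,320:390],(390,362),interpolation=cv2.INTER_CUBIC)
cv2.imwrite("pics/crop.png",np.hstack([A,B]))
P=[(d["score"],np.round(d["point"],3)) for c in("top","scene") for n in ["pointer_tip","key_grip","timer","zero_mark","top_mark"] for d in models.place_of(c,n) if np.hypot(*(d["point"][:2]-np.array([.529,.208])))<.07]
print(P)
E
```

```text
[(0.6, array([0.546, 0.245, 0.054])), (0.59, array([0.531, 0.208, 0.071])), (0.94, array([0.529, 0.207, 0.003])), (0.33, array([0.546, 0.244, 0.056])), (0.97, array([0.497, 0.248, 0.044])), (0.78, array([0.49 , 0.176, 0.042])), (0.62, array([0.547, 0.241, 0.05 ])), (0.3, array([0.496, 0.246, 0.044])), (0.5, array([0.524, 0.211, 0.069])), (0.71, array([ 0.53 ,  0.209, -0.   ])), (0.81, array([0.498, 0.252, 0.042])), (0.96, array([0.488, 0.171, 0.039])), (0.6, array([0.494, 0.251, 0.04 ]))]
```

View pics/crop.png

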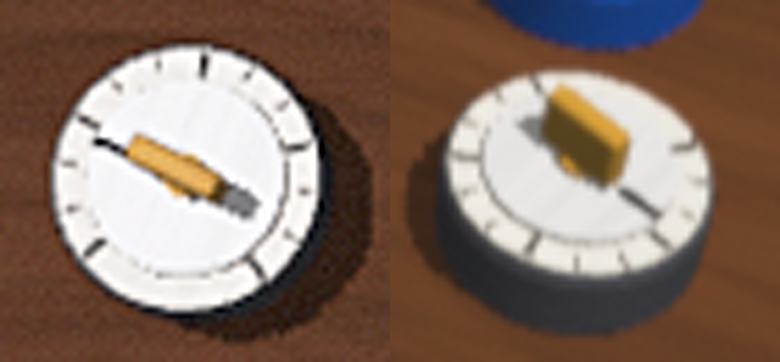

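The crop shows a pale ring with black ticks and no blue or purple. The broad 0 tick is at crop (90,250), 15 at (85,120), 30 at (205,60), 45 at (300,147) and 60 at (260,272). The pointer tip is at (97,141), just before 15.

```bash
python3 - <<'E'
from h import *
s=5.571
f=lambda x,y:(x/s+180-.4,y/s+175-.4)
tk={0:(88,257),15:(80,118),30:(205,52),45:(308,147),60:(263,280)}
W={k:onz("top",f(*v),.043)[:2] for k,v in tk.items()}
P=np.array(list(W.values()));A=np.c_[2*P,np.ones(len(P))]
x=np.linalg.lstsq(A,(P**2).sum(1),rcond=None)[0];c=x[:2];print("centre",c,np.sqrt(x[2]+c@c))
for k,w in W.items():
  a=np.degrees(np.arctan2(*(w-c)[::-1]));print(k,round(a,1),"yaw",round((a-135+4.5*k+180)%360-180,1))
p=onz("top",f(97,141),.048)[:2];print("ptr",p,np.degrees(np.arctan2(*(p-c)[::-1])))
# key top bar ends (z=.079)
e=[onz("top",f(*q),.079)[:2] for q in((133,146),(216,187))];print("key",(e[0]+e[1])/2,np.degrees(np.arctan2(*(e[0]-e[1])[::-1])),np.linalg.norm(e[0]-e[1]))
st=get_state();R=st["tcp_rot"];print("tool y ang",np.degrees(np.arctan2(R[1,1],R[0,1])),"x",np.degrees(np.arctan2(R[1,0],R[0,0])),st["q"])
d=np.array([*c,.35])-st["position"];print("tool travel",R.T@d)
E
```

```text
centre [0.5285464 0.2074723] 0.05232150196549796
0 128.9 yaw -6.1
15 60.7 yaw -6.8
30 -6.7 yaw -6.7
45 -75.7 yaw -8.2
60 -143.6 yaw -8.6
ptr [0.54336029 0.24441652] 68.15021197832154
key [0.5278922  0.20712774] 63.3323909262601 0.03724580891257367
tool y ang -72.07915271413553 x 17.92084730286707 [-1.48140871e+00  3.12876753e-01  1.49770522e+00  1.69083285e-05
  1.33098485e+00 -2.23394192e-01]
tool travel [ 0.5667482  -0.55977551  0.05471981]
```

Call:
step_arm:
  travel:
    - [0.047,-0.047,0]
    - [0.047,-0.047,0]
    - [0.047,-0.047,0]
    - [0.047,-0.047,0]
    - [0.047,-0.047,0]
    - [0.047,-0.047,0]
    - [0.047,-0.047,0]
    - [0.047,-0.047,0]
  twist: [0,0,0,0,0,0,0,0]
  fingers: [1,1,1,1,1,1,1,1]
  grip_force: 15

```text
t: 2.02
position: [0.2829, -0.2613, 0.4048]
tcp_rot: [[0.952, 0.307, 0.0], [0.307, -0.952, -0.0], [0.0, 0.0, -1.0]]
wrist_force: [1.0, 0.8, 0.4]
finger_gap: 0.0881
grasp_force: 0.0
```

Call:
step_arm:
  travel:
    - [0.047,-0.047,0]
    - [0.047,-0.047,0]
    - [0.047,-0.047,0]
    - [0.047,-0.047,0]
    - [0.047,-0.047,0]
    - [0.047,-0.047,0]
    - [0.047,-0.047,0]
    - [0.047,-0.047,0]
  twist: [0,0,0,0,0,0,0,0]
  fingers: [1,1,1,1,1,1,1,1]

```text
t: 2.68
position: [0.404, -0.0244, 0.4049]
tcp_rot: [[0.951, 0.308, 0.001], [0.308, -0.951, -0.0], [0.001, 0.0, -1.0]]
wrist_force: [0.5, -0.7, -0.1]
finger_gap: 0.0882
grasp_force: 0.0
```

Call:
step_arm:
  travel:
    - [0.047,-0.047,0]
    - [0.047,-0.047,0]
    - [0.047,-0.047,0]
    - [0.047,-0.047,0]
    - [0.047,-0.047,0]
    - [0.047,-0.047,0]
    - [0.047,-0.047,0]
    - [0.047,-0.047,0]
  twist: [0,0,0,0,0,0,0,0]
  fingers: [1,1,1,1,1,1,1,1]

```text
t: 3.35
position: [0.525, 0.2124, 0.4047]
tcp_rot: [[0.951, 0.308, 0.0], [0.308, -0.951, -0.0], [-0.0, 0.0, -1.0]]
wrist_force: [1.0, 0.0, 0.0]
finger_gap: 0.088
grasp_force: 0.0
```

Call:
step_arm:
  travel:
    - [0,0,0]
    - [0,0,0]
    - [0,0,0]
    - [0,0,0]
    - [0,0,0]
    - [0,0,0]
    - [0,0,0]
    - [0,0,0]
  twist: [-1,-1,-1,-1,-1,-1,-1,-1]
  fingers: [1,1,1,1,1,1,1,1]

```text
t: 4.02
position: [0.5246, 0.2107, 0.4047]
tcp_rot: [[0.288, 0.958, -0.0], [0.958, -0.288, 0.0], [-0.0, -0.0, -1.0]]
wrist_force: [0.4, -0.6, -0.6]
finger_gap: 0.0883
grasp_force: 0.0
```

```bash
cat > st.py <<'E'
from h import *
st=get_state();R=st["tcp_rot"];print("t",st["t"],"xang",np.degrees(np.arctan2(R[1,0],R[0,0])),"pos",st["position"].round(4),"q",st["q"].round(3))
d=np.array([.5285,.2073,.219])-st["position"];print("travel units",(R.T@d/0.5).round(4))
E
python3 st.py
```

```text
t 4.0167 xang 73.26724215663954 pos [0.5246 0.2107 0.4047] q [0.175 0.402 1.372 0.    1.367 0.467]
travel units [-0.0042  0.0094  0.3714]
```

Call:
step_arm:
  travel:
    - [0,0,0]
    - [0,0,0]
    - [0,0,0]
    - [0,0,0]
    - [0,0,0]
    - [0,0,0]
    - [0,0,0]
    - [0,0,0]
  twist: [-1,-1,-1,-1,-1,-1,-1,-1]
  fingers: [1,1,1,1,1,1,1,1]

```text
t: 4.68
position: [0.5246, 0.2106, 0.4047]
tcp_rot: [[-0.619, 0.785, -0.0], [0.785, 0.619, -0.0], [0.0, -0.0, -1.0]]
wrist_force: [-1.3, 0.3, -0.0]
finger_gap: 0.088
grasp_force: 0.0
```

Call:
step_arm:
  travel:
    - [0,0,0]
    - [0,0,0]
    - [0,0,0]
    - [0,0,0]
    - [0,0,0]
    - [0,0,0]
    - [0,0,0]
    - [0,0,0]
  twist: [-1,-1,-1,-1,-1,-1,-1,-1]
  fingers: [1,1,1,1,1,1,1,1]

```text
t: 5.35
position: [0.5246, 0.2106, 0.4047]
tcp_rot: [[-0.998, -0.057, -0.0], [-0.057, 0.998, -0.0], [0.0, -0.0, -1.0]]
wrist_force: [-0.2, 0.2, -0.9]
finger_gap: 0.0882
grasp_force: 0.0
```

Call:
step_arm:
  travel:
    - [0,0,0.02]
    - [0,0,0.02]
    - [0,0,0.02]
    - [0,0,0.02]
    - [0,0,0.02]
    - [0,0,0.02]
    - [0,0,0.02]
    - [0,0,0]
  twist: [-1,-1,-1,-1,-1,-1,-1,-1]
  fingers: [0.5,0.5,0.5,0.5,0.5,0.5,0.5,0.5]

```text
t: 6.02
position: [0.5244, 0.2106, 0.3328]
tcp_rot: [[-0.526, -0.851, -0.003], [-0.851, 0.526, -0.001], [0.002, 0.002, -1.0]]
wrist_force: [0.1, -0.4, -0.1]
finger_gap: 0.0443
grasp_force: 0.0
```

```bash
python3 st.py; python3 - <<'E'
from h import *
a=vision.read_camera("top");b=vision.read_camera("scene")
A=cv2.resize(a[165:250,170:260],(390,362),interpolation=cv2.INTER_CUBIC)
B=cv2.resize(b[175:270,300:400],(390,362),interpolation=cv2.INTER_CUBIC)
cv2.imwrite("pics/c2.png",np.hstack([A,B]))
E
```

```text
t 6.0167 xang -121.72191101680123 pos [0.5244 0.2106 0.3328] q [ 0.175  0.464  1.475  0.     1.207 -2.413]
travel units [ 0.0008 -0.0111  0.2275]
```

View pics/c2.png

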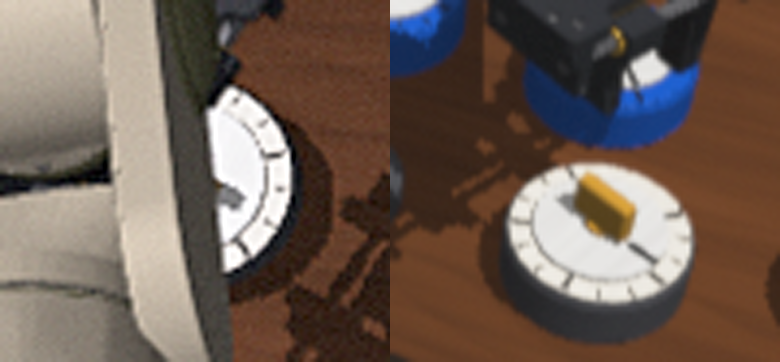

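The scene crop shows the timer untouched, with the pointer at crop (645,255) just before the broad 15 tick. The gripper hangs above and behind it. I'll finish the turn and descend.

Call:
step_arm:
  travel:
    - [0.001,-0.011,0.03]
    - [0,0,0.04]
    - [0,0,0.04]
    - [0,0,0.04]
    - [0,0,0.04]
    - [0,0,0.025]
    - [0,0,0.0125]
    - [0,0,0]
  twist: [0,-0.97,0,0,0,0,0,0]
  fingers: [0.5,0.5,0.5,0.5,0.5,0.5,0.5,0.5]

```text
t: 6.78
position: [0.5289, 0.2073, 0.2202]
tcp_rot: [[-0.431, -0.902, -0.002], [-0.902, 0.431, -0.0], [0.001, 0.001, -1.0]]
wrist_force: [0.3, 0.2, 0.6]
finger_gap: 0.0444
grasp_force: 0.0
```

```bash
python3 st.py; cat > im.py <<'E'
import sys
from h import *
b=vision.read_camera("scene")
cv2.imwrite("pics/%s.png"%sys.argv[1],cv2.resize(b[175:270,300:400],(632,600),interpolation=cv2.INTER_CUBIC))
for n in["pointer_tip","key_grip","timer","zero_mark","top_mark"]:
  print(n,[(round(d["score"],2),np.round(d["point"],3).tolist()) for d in models.place_of("scene",n) if np.hypot(*(d["point"][:2]-np.array([.529,.208])))<.08])
E
python3 im.py c3
```

```text
t 6.7833 xang -115.5470502049177 pos [0.5289 0.2073 0.2202] q [ 0.167  0.611  1.566  0.     0.966 -2.528]
travel units [0.0003 0.0008 0.0023]
pointer_tip [(0.93, [0.546, 0.245, 0.048])]
key_grip [(0.58, [0.523, 0.209, 0.067])]
timer [(0.88, [0.529, 0.207, -0.001])]
zero_mark [(0.82, [0.496, 0.247, 0.044])]
top_mark []
```

View pics/c3.png

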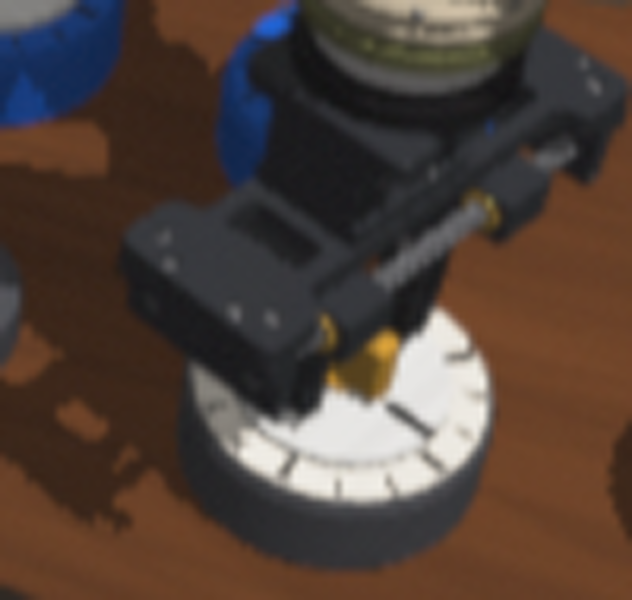

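The fingers straddle the key at about (365,365), with the pointer at (410,420) still just before 15. Closing.

Call:
step_arm:
  travel:
    - [0,0,0]
    - [0,0,0]
    - [0,0,0]
    - [0,0,0]
    - [0,0,0]
    - [0,0,0]
    - [0,0,0]
    - [0,0,0]
  twist: [0,0,0,0,0,0,0,0]
  fingers: [0.1,0.1,0.1,0.1,0.1,0.1,0.1,0.1]
  grip_force: 15

```text
t: 7.75
position: [0.5291, 0.2073, 0.221]
tcp_rot: [[-0.429, -0.903, 0.0], [-0.903, 0.429, 0.0], [-0.0, -0.0, -1.0]]
wrist_force: [1.4, -1.1, -0.7]
finger_gap: 0.0117
grasp_force: 15.0
```

Call:
step_arm:
  travel:
    - [0,0,0]
    - [0,0,0]
    - [0,0,0]
    - [0,0,0]
    - [0,0,0]
    - [0,0,0]
    - [0,0,0]
    - [0,0,0]
  twist: [0,0.5,0.5,0.5,0.5,0.5,0.5,0]
  fingers: [0.05,0.05,0.05,0.05,0.05,0.05,0.05,0.05]

```text
t: 8.42
position: [0.5291, 0.2073, 0.2211]
tcp_rot: [[-0.721, -0.693, 0.001], [-0.693, 0.721, -0.0], [-0.0, -0.0, -1.0]]
wrist_force: [2.8, -0.4, -0.0]
finger_gap: 0.0121
grasp_force: 15.0
```

```bash
python3 st.py; python3 im.py c4
```

```text
t 8.4167 xang -136.13579167908472 pos [0.5291 0.2073 0.2211] q [ 0.167  0.61   1.566 -0.     0.965 -2.169]
travel units [0.0009 0.0009 0.0041]
pointer_tip [(0.79, [0.556, 0.238, 0.049])]
key_grip [(0.59, [0.526, 0.209, 0.067])]
timer [(0.84, [0.53, 0.209, -0.005])]
zero_mark [(0.67, [0.495, 0.248, 0.041]), (0.2, [0.558, 0.238, 0.049])]
top_mark [(0.91, [0.484, 0.173, 0.041])]
```

Call:
step_arm:
  travel:
    - [0,0,0]
    - [0,0,0]
    - [0,0,0]
    - [0,0,0]
    - [0,0,0]
    - [0,0,0]
    - [0,0,0]
    - [0,0,0]
  twist: [0.7,0.9,0.9,0.9,0.9,0.9,0.9,0.9]
  fingers: [0.05,0.05,0.05,0.05,0.05,0.05,0.05,0.05]

```text
t: 9.38
position: [0.5292, 0.2072, 0.221]
tcp_rot: [[-0.997, 0.077, 0.001], [0.077, 0.997, -0.0], [-0.001, -0.0, -1.0]]
wrist_force: [3.1, -2.2, -1.5]
finger_gap: 0.0119
grasp_force: 15.0
```

Call:
step_arm:
  travel:
    - [0,0,0]
    - [0,0,0]
    - [0,0,0]
    - [0,0,0]
    - [0,0,0]
    - [0,0,0]
    - [0,0,0]
    - [0,0,0]
  twist: [0.9,0.9,0.9,0.9,0.9,0.9,0.9,0.9]
  fingers: [0.05,0.05,0.05,0.05,0.05,0.05,0.05,0.05]

```text
t: 10.05
position: [0.5291, 0.2071, 0.221]
tcp_rot: [[-0.589, 0.808, 0.0], [0.808, 0.589, -0.001], [-0.001, -0.0, -1.0]]
wrist_force: [3.2, -2.8, -1.0]
finger_gap: 0.0116
grasp_force: 15.0
```

Call:
step_arm:
  travel:
    - [0,0,0]
    - [0,0,0]
    - [0,0,0]
    - [0,0,0]
    - [0,0,0]
    - [0,0,0]
    - [0,0,0]
    - [0,0,0]
  twist: [0.9,0.9,0.9,0.9,0.9,0.9,0.7,0]
  fingers: [0.05,0.05,0.05,0.05,0.05,0.05,0.05,0.05]

```text
t: 10.72
position: [0.5291, 0.2071, 0.221]
tcp_rot: [[0.1, 0.995, -0.0], [0.995, -0.1, -0.001], [-0.001, 0.0, -1.0]]
wrist_force: [1.6, -2.7, -0.8]
finger_gap: 0.0118
grasp_force: 15.0
```

```bash
python3 st.py; python3 im.py c5
```

```text
t 10.7167 xang 84.27956482162053 pos [0.5291 0.2071 0.221 ] q [ 1.670e-01  6.100e-01  1.566e+00 -1.000e-03  9.660e-01  2.670e-01]
travel units [ 0.0004 -0.0012  0.0041]
pointer_tip [(0.68, [0.534, 0.164, 0.047])]
key_grip []
timer [(0.71, [0.528, 0.209, -0.002])]
zero_mark [(0.63, [0.495, 0.25, 0.042])]
top_mark []
```

View pics/c5.png

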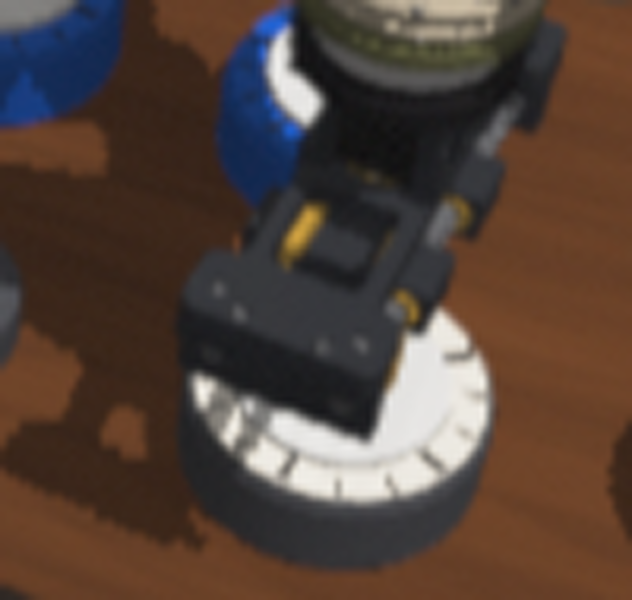

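The timer is unmoved and the key follows the fingers, but the pointer is hidden behind the gripper near 47 to 48. Now the last part of the wind, to about 62.5.

Call:
step_arm:
  travel:
    - [0,0,0]
    - [0,0,0]
    - [0,0,0]
    - [0,0,0]
    - [0,0,0]
    - [0,0,0]
    - [0,0,0]
    - [0,0,0]
  twist: [0.7,0.9,0.9,0.9,0.9,0.9,0.9,0.9]
  fingers: [0.05,0.05,0.05,0.05,0.05,0.05,0.05,0.05]

```text
t: 11.68
position: [0.5289, 0.2072, 0.221]
tcp_rot: [[0.808, 0.589, -0.0], [0.589, -0.808, -0.001], [-0.001, 0.0, -1.0]]
wrist_force: [1.1, -3.9, 1.0]
finger_gap: 0.0119
grasp_force: 15.0
```

Call:
step_arm:
  travel:
    - [0,0,0]
    - [0,0,0]
    - [0,0,0]
    - [0,0,0]
    - [0,0,0]
    - [0,0,0]
    - [0,0,0]
    - [0,0,0]
  twist: [0.7,0.6,0.5,0.4,0.4,0,0,0]
  fingers: [0.05,0.05,0.05,0.05,0.05,0.05,0.05,0.05]

```text
t: 12.35
position: [0.5289, 0.2072, 0.221]
tcp_rot: [[0.948, 0.318, -0.001], [0.318, -0.948, -0.0], [-0.001, 0.0, -1.0]]
wrist_force: [0.2, -4.2, 1.6]
finger_gap: 0.0119
grasp_force: 15.0
```

```bash
python3 st.py; python3 im.py c6; python3 - <<'E'
from h import *
print(get_state()["ft_torque"])
a=vision.read_camera("top");b=cv2.imread("pics/c6.png")
A=cv2.resize(a[165:250,170:260],(390,362),interpolation=cv2.INTER_CUBIC)
cv2.imwrite("pics/c6b.png",np.hstack([A,cv2.resize(b,(390,362))]))
E
```

```text
t 12.35 xang 18.52851511229964 pos [0.5289 0.2072 0.221 ] q [ 0.167  0.61   1.566 -0.     0.966  1.415]
travel units [-0.0008 -0.0005  0.004 ]
pointer_tip [(0.76, [0.492, 0.19, 0.051])]
key_grip [(0.6, [0.525, 0.207, 0.066])]
timer [(0.79, [0.533, 0.206, -0.002])]
zero_mark [(0.81, [0.494, 0.249, 0.043])]
top_mark [(0.7, [0.487, 0.177, 0.041]), (0.29, [0.496, 0.189, 0.047])]
[-0.87655822 -0.02291922  0.00289713]
```

View pics/c6b.png

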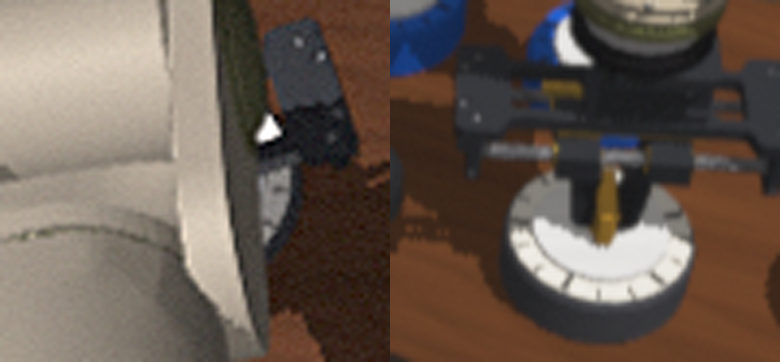

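The gripper covers the pointer. The network puts its tip at about -155°, or 62.8 min, and the key angle less the lag gives 62.6, so both are past 60. The timer is unmoved, so I'll turn back.

Call:
step_arm:
  travel:
    - [0,0,0]
    - [0,0,0]
    - [0,0,0]
    - [0,0,0]
    - [0,0,0]
    - [0,0,0]
    - [0,0,0]
    - [0,0,0]
  twist: [-0.4,-0.8,-0.9,-0.9,-0.9,-0.9,-0.9,-0.9]
  fingers: [0.05,0.05,0.05,0.05,0.05,0.05,0.05,0.05]

```text
t: 13.37
position: [0.529, 0.2071, 0.221]
tcp_rot: [[0.436, 0.9, -0.0], [0.9, -0.436, -0.0], [-0.0, -0.0, -1.0]]
wrist_force: [0.3, -5.2, 2.7]
finger_gap: 0.0117
grasp_force: 15.0
```

Call:
step_arm:
  travel:
    - [0,0,0]
    - [0,0,0]
    - [0,0,0]
    - [0,0,0]
    - [0,0,0]
    - [0,0,0]
    - [0,0,0]
    - [0,0,0]
  twist: [-0.9,-0.9,-0.9,-0.9,-0.9,-0.9,-0.9,-0.9]
  fingers: [0.05,0.05,0.05,0.05,0.05,0.05,0.05,0.05]

```text
t: 14.03
position: [0.5291, 0.2071, 0.221]
tcp_rot: [[-0.401, 0.916, 0.0], [0.916, 0.401, -0.0], [-0.0, 0.0, -1.0]]
wrist_force: [0.6, -5.5, 2.5]
finger_gap: 0.0115
grasp_force: 15.0
```

Call:
step_arm:
  travel:
    - [0,0,0]
    - [0,0,0]
    - [0,0,0]
    - [0,0,0]
    - [0,0,0]
    - [0,0,0]
    - [0,0,0]
    - [0,0,0]
  twist: [-0.9,-0.9,-0.9,-0.9,-0.9,-0.9,-0.9,-0.9]
  fingers: [0.05,0.05,0.05,0.05,0.05,0.05,0.05,0.05]

```text
t: 14.7
position: [0.5292, 0.2072, 0.221]
tcp_rot: [[-0.957, 0.29, 0.0], [0.29, 0.957, -0.0], [-0.0, 0.0, -1.0]]
wrist_force: [2.1, -4.9, 0.9]
finger_gap: 0.012
grasp_force: 15.0
```

Call:
step_arm:
  travel:
    - [0,0,0]
    - [0,0,0]
    - [0,0,0]
    - [0,0,0]
    - [0,0,0]
    - [0,0,0]
    - [0,0,0]
    - [0,0,0]
  twist: [-0.9,-0.9,-0.9,-0.9,-0.5,0,0,0]
  fingers: [0.05,0.05,0.05,0.05,0.05,0.05,0.05,0.05]

```text
t: 15.37
position: [0.5291, 0.2073, 0.221]
tcp_rot: [[-0.982, -0.189, 0.001], [-0.189, 0.982, 0.0], [-0.001, -0.0, -1.0]]
wrist_force: [4.1, -3.6, 0.6]
finger_gap: 0.012
grasp_force: 15.0
```

```bash
python3 st.py; python3 im.py c7
```

```text
t 15.3667 xang -169.10101676411182 pos [0.5291 0.2073 0.221 ] q [ 0.167  0.61   1.566 -0.     0.965 -1.594]
travel units [0.0012 0.0002 0.004 ]
pointer_tip [(0.9, [0.573, 0.211, 0.048])]
key_grip [(0.67, [0.526, 0.206, 0.068]), (0.29, [0.487, 0.173, 0.043])]
timer [(0.84, [0.531, 0.206, -0.002])]
zero_mark [(0.7, [0.494, 0.25, 0.042])]
top_mark [(0.73, [0.487, 0.171, 0.04])]
```

View pics/c7.png

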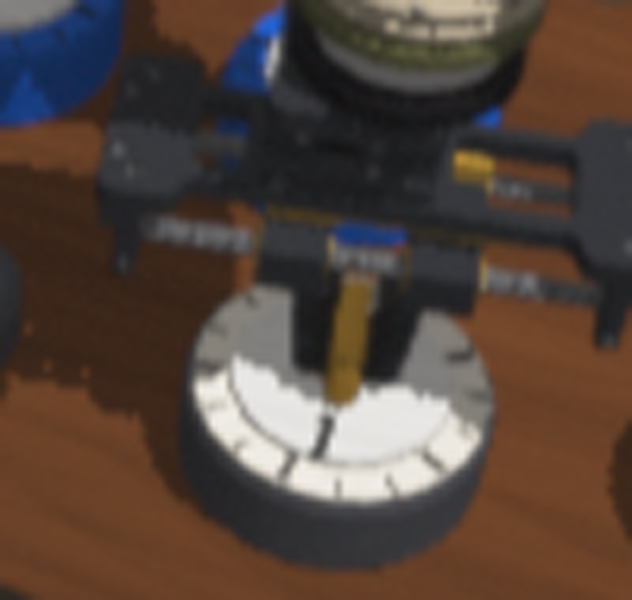

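The pointer tip is at (320,458), between the broad 30 tick at (287,467) and the thin 25 tick at (338,488). I'll measure it by pixel.

```bash
python3 - <<'E'
from h import *
f=lambda x,y:(x/6.32+300-.42,y/6.32+175-.42)
c=np.array([.529,.2073])
for n,p,z in(("tip",(320,457),.048),("ptr base",(330,420),.048),("25",(338,489),.043),("30",(286,469),.043),("20",(393,486),.043),("15",(435,464),.043)):
  w=onz("scene",f(*p),z)[:2];print(n,w.round(4),np.degrees(np.arctan2(*(w-c)[::-1])).round(1),np.linalg.norm(w-c).round(4))
E
```

```text
tip [0.5703 0.2116] 5.9 0.0415
ptr base [0.5525 0.21  ] 6.7 0.0236
25 [0.5777 0.221 ] 15.7 0.0506
30 [0.5764 0.2013] -7.2 0.0477
20 [0.5687 0.2387] 38.4 0.0506
15 [0.5531 0.25  ] 60.6 0.049
```

Call:
step_arm:
  travel:
    - [0,0,0]
    - [0,0,0]
    - [0,0,0]
    - [0,0,0]
    - [0,0,0]
    - [0,0,0]
    - [0,0,0]
    - [0,0,0]
  twist: [-0.4,-0.4,-0.4,-0.25,0,0,0,0]
  fingers: [0.05,0.05,0.05,0.05,0.05,0.05,0.05,0.05]

```text
t: 16.33
position: [0.5291, 0.2073, 0.221]
tcp_rot: [[-0.934, -0.356, 0.001], [-0.356, 0.934, 0.0], [-0.001, -0.0, -1.0]]
wrist_force: [3.8, -3.3, -0.3]
finger_gap: 0.012
grasp_force: 15.0
```

```bash
python3 st.py; python3 im.py c8
```

```text
t 16.3333 xang -159.1170893383885 pos [0.5291 0.2073 0.221 ] q [ 0.167  0.61   1.566  0.     0.965 -1.768]
travel units [0.0011 0.0003 0.0041]
pointer_tip [(0.76, [0.57, 0.219, 0.048])]
key_grip [(0.4, [0.523, 0.211, 0.067])]
timer [(0.79, [0.527, 0.206, -0.0])]
zero_mark [(0.7, [0.498, 0.247, 0.042])]
top_mark [(0.58, [0.488, 0.175, 0.039])]
```

View pics/c8.png

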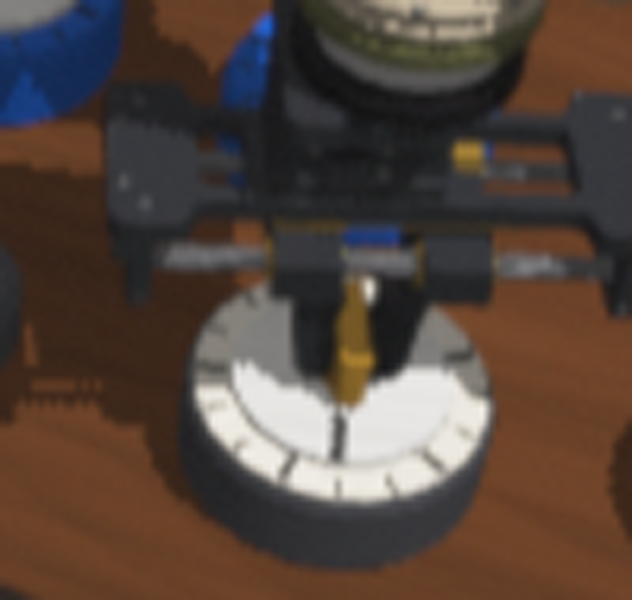

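The pointer at (338,460) lines up with the thin 25 tick at (338,488). I'll release, rise and check.

Call:
step_arm:
  travel:
    - [0,0,0]
    - [0,0,0]
    - [0,0,0]
    - [0,0,0]
    - [0,0,0]
    - [0,0,0]
    - [0,0,0]
    - [0,0,0]
  twist: [0,0,0,0,0,0,0,0]
  fingers: [0.5,0.5,0.5,0.5,0.5,0.5,0.5,0.5]

```text
t: 17.3
position: [0.529, 0.2073, 0.221]
tcp_rot: [[-0.934, -0.357, -0.0], [-0.357, 0.934, 0.0], [0.0, 0.0, -1.0]]
wrist_force: [-0.2, 0.5, 0.0]
finger_gap: 0.0438
grasp_force: 0.0
```

Call:
step_arm:
  travel:
    - [0,0,-0.02]
    - [0,0,-0.04]
    - [0,0,-0.06]
    - [0,0,-0.06]
    - [0,0,-0.06]
    - [0,0,-0.06]
    - [0,0,-0.05]
    - [0,0,0]
  twist: [0,0,0,0,0,0,0,0]
  fingers: [0.5,0.5,0.5,0.5,0.5,0.5,0.5,0.5]

```text
t: 17.97
position: [0.5289, 0.2074, 0.4021]
tcp_rot: [[-0.934, -0.358, 0.009], [-0.358, 0.934, 0.002], [-0.009, -0.002, -1.0]]
wrist_force: [0.7, -0.3, 0.8]
finger_gap: 0.044
grasp_force: 0.0
```

```bash
python3 st.py; python3 im.py c9; python3 - <<'E'
from h import *
vision.read_camera("top")
for n in["paperweight","inkwell","stapler","notebook","mug"]:
    print(n,[(round(d["score"],2),np.round(d["point"],3).tolist()) for d in models.place_of("top",n)[:1]])
E
```

```text
t 17.9667 xang -159.04553643279263 pos [0.5289 0.2074 0.4021] q [ 0.167  0.409  1.37   0.     1.354 -1.769]
travel units [0.0043 0.0008 0.3662]
pointer_tip [(0.63, [0.571, 0.217, 0.048])]
key_grip [(0.45, [0.525, 0.209, 0.068])]
timer [(0.82, [0.529, 0.207, -0.001])]
zero_mark [(0.61, [0.496, 0.249, 0.039])]
top_mark [(0.63, [0.487, 0.173, 0.042])]
paperweight [(0.75, [0.515, -0.218, 0.0])]
inkwell [(0.58, [0.529, 0.046, 0.002])]
stapler [(0.85, [0.71, -0.145, 0.002])]
notebook [(0.95, [0.722, 0.102, 0.003])]
mug []
```

View pics/c9.png

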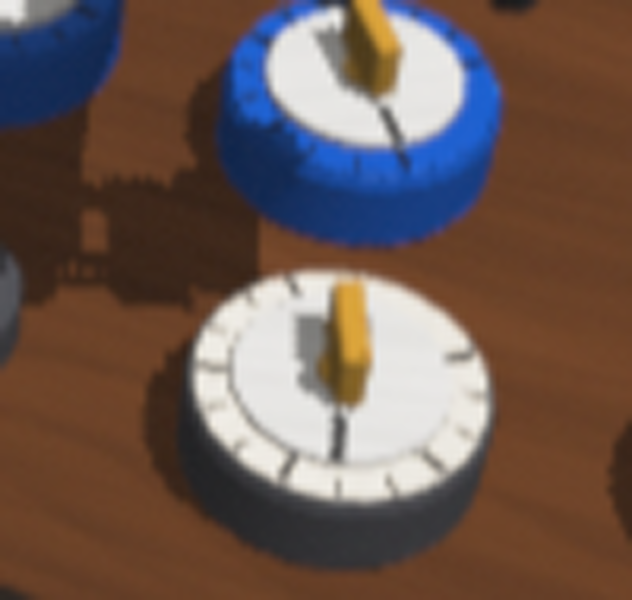

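Everything is clear of the gripper. The pointer tip at (337,460) points at the 25 tick at (338,488), and the timer is where it was. One last pixel check, then I hand in.

```bash
python3 - <<'E'
from h import *
f=lambda x,y:(x/6.32+300-.42,y/6.32+175-.42)
w=[onz("scene",f(*p),z)[:2] for p,z in(((337,460),.048),((341,408),.048),((338,488),.043))]
a=[np.degrees(np.arctan2(*(v-np.array([.529,.2073]))[::-1])) for v in w];print(a)
if abs(a[0]-15.3)<3.5: print(r.job_done())
E
```

```text
[np.float64(14.293661435710558), np.float64(16.423169700749934), np.float64(15.737162360167316)]
the job is handed in; nothing more can be done
None
```

I wound the timer to about 62.7 minutes and turned it back to 25, then let go and handed the job in. The 62.7 comes from the key angle and the network's estimate because the gripper hid the pointer there; the final pointer reads within about 0.3 minutes of the 25 tick, and the timer and the bystanders I rechecked have not moved (the mug and pen weren't rechecked).

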